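Zero the sample mill and back it off three clicks

ROBOT

A 6-joint arm with a two-finger parallel gripper is mounted at the origin on the work surface. World frame = base frame: x ahead of the robot, y to its left, z up, the work surface at z = 0. Lengths are in m, angles in rad, forces in N, time in s.
With the tool pointing down it reaches from about 0.325 to 0.775 m from the base axis. Payload 5.5 kg.
Tool frame: the origin (TCP) lies midway between the tips of the shut fingers; the grasp point (between the pads) lies 19 mm behind it (pinch_z is the distance from the TCP to the grasp point, in m); z points along the fingers, y is the line along which they close (so a half turn about z gives the same grasp; the last joint's range is limited). The gripper opens to 88 mm and grips with 3 to 60 N. Pads are 20 mm wide; open, the fingers measure 115 mm over their backs; the gripper's body (75 mm by 178 mm) begins 61 mm behind the grasp point.
Start: joints at [-1.176, 0.091, 1.231, -0, 1.82, -0.057], TCP at [0.262, -0.54, 0.223] pointing down, gripper open.
Joint ranges: [-2.87, 2.87], [-0.86, 2.18], [0.17, 2.46], [-1.51, 4.65], [0.06, 2.69], [-2.65, 2.65]. Speed limits (rad/s): [2.57, 2.57, 3.01, 3.14, 3.14, 3.14].

INTERFACE

Orientations are given as a rotation vector (axis times angle).
In Python, from bench import get_obs, read_camera, calibration, job_done, pinch_z gives the robot as it stands.
- The arm moves only by the tool step_arm, never from a script. Its argument "steps" is one flat list of numbers, 7 for each row, row after row: the opening in per cent of the stroke, from 0 (shut) to 100 (fully open), then the shift along the tool's x, y, z in mm, then the turn, a rotation vector about the tool's x, y, z in degrees. In form: [grip, tx, ty, tz, rx, ry, rz, grip, tx, ty, tz, rx, ry, rz, ...]. A call has exactly 10 rows; each row is the pose to reach, as a shift and turn from the pose commanded when the call began, along the tool's axes at that moment; what a row does not reach only later rows make up. A row lasts 1/8 s, in which the tool goes at most 62.5 mm and 10.7 degrees, less where a joint would pass 70% of its speed; a pose out of reach is approached as far as the arm can. A call with a gripper value outside its range is refused whole. The fingers move at their own pace and stop on an object; "force" is the grip in N (left out, the last holds). Time passes only in rows, so rows that repeat a pose let the fingers close, or fill a call up. It gives the time, the measured TCP pose, the force, the opening and the grip force at its end, in the units of the state.
- get_obs(): the state, without advancing time (a new reading comes with each control period).
- read_camera(name): name is "side" or "top"; returns (picture, depth): 420x560x3 uint8, red, green, blue; 420x560 float32, m along the optical axis (not along the pixel's ray), 0 where there is no reading.
- calibration(name): a dict with "fx", "fy", "cx", "cy" (pixels), "T" (4x4, takes a point from camera to world coordinates). Camera axes: x right, y up, looking along -z (the intrinsics and any distortion apply to the point x, -y, -z); pixel columns grow to the right and rows downward; lengths in m; the calibration is good to about 2 mm. A picture is of the moment at which its call begins. calibration takes no time and is no camera call.
- job_done(): hands the job in; it is judged then, once.
The state is a dict: "t": time; "joint_positions": joint angles; "joint_vel": joint speeds; "joint_torque": joint torques, N m; "tcp_pos": TCP position; "tcp_rot": TCP orientation; "wrist_force": force on the tool from outside, world axes, zero at the start; "wrist_torque": the same for the moment, N m; "grip_width": finger opening in m; "gripper_force": force on a finger pad.
Only numpy, scipy, OpenCV 4.12 (cv2) and the standard library are available. Lean on these libraries where they do the work, as an engineer would, in place of code of your own. Each camera call takes 0.05 s, during which the arm holds its last target. There are 200 camera calls.

TASK

Set the gap of the sample mill: turn the knurled ring on its top clockwise until you feel the grinding discs meet and press lightly together, without forcing them, then back it off exactly three clicks. Let go of the ring and push the red lock slide fully in towards the ring; leave everything else where it is.

Things in the scene. Friction and masses are not known exactly. Their poses are not given: they have to be found in the camera images.
- mill: Bench sample mill, fixed: white housing on a grey foot (160 x 230 mm), flat top 130 x 200 mm at z = 130 mm. Origin: centre of the foot's underside; z up; spout, lamps and sample cup are on its -x side. The ring stands at (0, +35) mm on its top, the lock slide at (0, -62) mm. A fixed black collar, 72 mm across, top at z = 138 mm, with 18 white ticks 20 degrees apart, surrounds the ring's foot.
- ring_grip (a point): Point on the vertical axis of the adjusting ring at the height to grip (z = 164 mm); fixed to the mill, does not turn. The fingertips then clear the collar by about 7 mm. The ring starts 2 to 4 clicks (about 40 to 80 degrees) short of where the discs meet; how far differs every time and must be felt.
- ring: Knurled aluminium ring, a cylinder 56 mm across, z = 138 to 180 mm, gripped across its diameter from above in any direction. Origin on its axis; orange mark along its x. Its yaw shows its turning, not where the discs meet. Clockwise from above (yaw falling) closes the discs. It clicks every 20 degrees; passing a click takes about 0.08 N m; let go, it settles in the nearest click.
- disc_face (a point): Centre of the moving grinding disc's face, hidden in the head on the ring's axis. It goes 1 mm down per clockwise turn of the ring, so a click is 0.056 mm, too fine for the noisy reading. The discs meet at a click; past it there are no clicks and the ring resists like a spring of 4 N m/rad: 0.2 to 0.4 N m is a light, sure touch; over 0.6 N m (8.6 degrees) the discs jam and are damaged.
- fixed_disc (a point): Centre of the fixed grinding disc's face, hidden in the head. The gap is the height of disc_face above it, 0 where they meet. Three clicks back is 60 degrees anticlockwise from where they meet (add the few degrees by which they were pressed together).
- lock (a joint): Travel of the red lock slide: 0 = pulled out (free, starts within 0 to 3 mm), 0.022 m = fully in towards the ring, at its stop. It slides along the mill's +y with about 3 N of friction and stays where it is left.
- lock_knob (a point): Top centre of the lock slide's red knob, a block 24 mm along the mill's x, 16 mm along its y, 26 mm tall (top at z = 165.5 mm) above the housing top, where a guide plate reaches z = 133 mm. Nothing stands on its outer (-y) side, where it is pushed; the housing top ends 38 mm out from the knob's centre at 0.
- sample_cup: Steel cup, 60 mm across, 55 mm high, upright before the mill's spout; origin under its centre. Leave alone.
- spare_disc: Spare steel grinding disc lying flat before the mill, 56 mm across with a 20 mm hole, 12 mm thick; origin under its centre. Leave alone.
- jar: Amber jar, 56 mm across, 75 mm high; origin under its centre. Leave alone.
- solvent: White bottle with blue cap, 54 mm across, 130 mm high; origin under its centre. Leave alone.
- screwdriver: Screwdriver with blue handle lying on the bench, 160 mm long along its x; origin under its middle. Leave alone.
- brush: Brush with wooden handle lying on the bench, 170 mm long along its x; origin under its middle. Leave alone.
- dish: Shallow glass dish, 90 mm across, 16 mm high; origin under its centre. Leave alone.

How it is judged:
On the way, in this order (a step that is already met when the one before it is completed fails the run):
1. the discs have met and are pressed together with at least about 0.14 N m on the ring (2 degrees past the meeting point) (z of disc_face in the frame of fixed_disc below -5.5e-06 m), for 0.1 s.
2. the ring has been backed off three clicks (60 degrees, within 8) from where the discs meet (z of disc_face in the frame of fixed_disc between 0.000144 and 0.00019 m), for 0.3 s.
3. the lock slide has been pushed in to within 3 mm of its stop, the ring still three clicks back (all of step 2 and value of joint lock above 0.019 m), for 0.2 s.
At the end, for the whole second after the job is handed in: The ring rests three clicks (60 degrees, within 8 degrees; gap 0.167 mm, within 0.022 mm) back from where the discs meet, and the lock slide is in to within 3 mm of its stop (all of step 3 and angular speed of ring below 0.1 rad/s); the robot touches nothing.
It fails at once if the discs are jammed: the ring forced more than about 8.6 degrees past the meeting point (over 0.6 N m) (z of disc_face in the frame of fixed_disc below -2.4e-05 m).
It fails at once if one of the other things is moved more than 20 mm (distance of any of sample_cup, spare_disc, jar, solvent, screwdriver, brush, dish from where it was at the start of the episode above 0.02 m).
It also fails if it takes over 58 s, if anything falls off the work surface, if the arm or the gripper's body presses on something with over 40 N, if the wrist force passes 120 N, or if a joint passes its speed limit or range.

## Working session

There is one attempt and no reset: what is moved stays moved. The work goes in short steps, Python scripts to look and compute and a tool call to move; the robot and the scene stay as the last step left them, time stands still between calls to the robot, and variables do not carry over. Pictures are saved under pics/ and viewed, at most 10 in all, crops included, and the job is handed in when it is done.

Besides the shell and the picture viewer there is one more tool, called after "Request:" as a command line: name --argument value ..., lists and objects as JSON in quotes. step_arm: Moves the arm, as the interface text tells. Its arguments: {"type":"object","properties":{"steps":{"type":"array"},"force":{"type":"number"}},"required":["steps"]}

```bash
mkdir -p pics; cat > h.py <<'E'
import numpy as np,cv2
from bench import *
def ray(c,u,v,z):
    T=np.array(c["T"]); d=T[:3,:3]@np.array([(u-c["cx"])/c["fx"],-(v-c["cy"])/c["fy"],-1]); o=T[:3,3]
    return o+d*(z-o[2])/d[2]
def cloud(c,dep):
    v,u=np.mgrid[:dep.shape[0],:dep.shape[1]]
    T=np.array(c["T"]); P=np.stack([(u-c["cx"])/c["fx"]*dep,-(v-c["cy"])/c["fy"]*dep,-dep],-1)
    return P@T[:3,:3].T+T[:3,3]
E
python3 - <<'E'
from h import *
for n in("top","side"):
    p,d=read_camera(n); c=calibration(n); cv2.imwrite(f"pics/{n}0.png",p[:,:,::-1]); np.savez(f"{n}0.npz",p=p,d=d)
    print({k:np.round(v,3).tolist() for k,v in c.items()})
print(get_obs(),pinch_z)
E
```

```text
{'fx': 452.78, 'fy': 452.78, 'cx': 283.946, 'cy': 212.791, 'T': [[0.012, 0.997, -0.071, 0.469], [-1.0, 0.012, -0.0, -0.004], [0.001, 0.071, 0.997, 1.234], [0.0, 0.0, 0.0, 1.0]]}
{'fx': 417.58, 'fy': 417.58, 'cx': 280.803, 'cy': 205.023, 'T': [[-0.885, 0.301, -0.356, 0.167], [-0.466, -0.59, 0.659, 0.67], [-0.012, 0.749, 0.663, 0.81], [0.0, 0.0, 0.0, 1.0]]}
{'t': 0.1, 'joint_positions': array([-1.17568484e+00,  9.18032116e-02,  1.23175736e+00,  3.36379879e-05,
        1.81978407e+00, -5.66739818e-02]), 'joint_vel': array([ 0.00063688, -0.001524  , -0.00400111,  0.00033158,  0.00021098,
        0.00069521]), 'joint_torque': array([ 3.29434115e-03, -4.47859454e+01, -4.07569349e+01,  7.01944227e-02,
        2.84482352e-02, -1.02001152e-04]), 'tcp_pos': array([ 0.26186688, -0.53955215,  0.22161276]), 'tcp_rot': array([-3.06008769e+00, -7.03267555e-01,  4.12755804e-04]), 'wrist_force': array([-0.57086043, -0.39860896, -0.81167348]), 'wrist_torque': array([ 0.04467463, -0.00675937,  0.03428745]), 'gripper_force': 0.0, 'grip_width': 0.08775468995231016} 0.0187
```

View pics/top0.png

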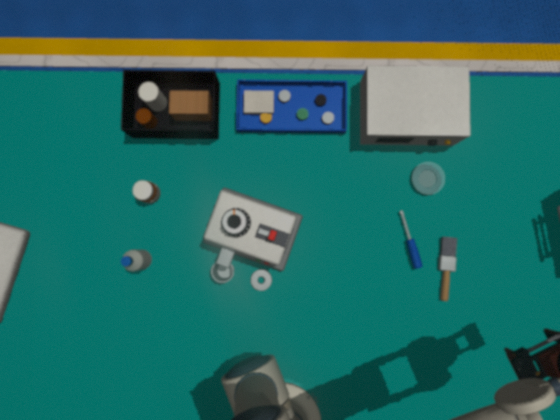

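View pics/side0.png

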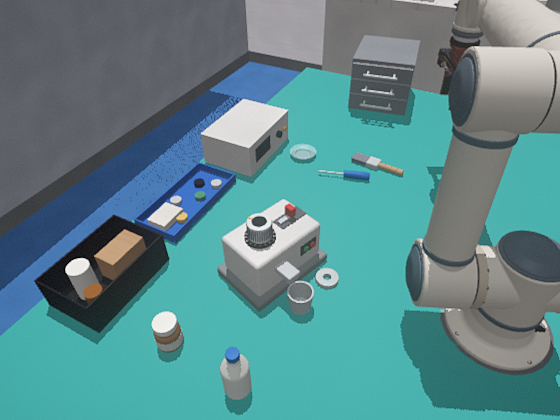

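The top view shows the mill's ring at about (235,222), the red knob at about (270,236), and the cup and disc below them. The side view confirms this, with the ring at (260,230) and the knob at (290,210).

```bash
python3 - <<'E'
from h import *
for n in("top","side"):
    f=np.load(f"{n}0.npz");p,d=f["p"],f["d"];c=calibration(n);P=cloud(c,d)
    z=P[...,2]; reg=(d>0)&(abs(P[...,0]-.45)<.17)&(abs(P[...,1]-.09)<.17)
    def rep(name,m):
        q=P[m]; 
        if len(q)<5: print(n,name,len(q));return
        (cx,cy),wh,a=cv2.minAreaRect((q[:,:2]*1000).astype(np.float32)); print(n,name,len(q),"rect",np.round([cx,cy,*wh,a],1),"mean",np.round(q.mean(0)*1000,1))
    rep("top",reg&(z>.122)&(z<.136)); rep("ring",reg&(z>.174)&(z<.186))
    h=cv2.cvtColor(p,cv2.COLOR_RGB2HSV); hh=h[...,0].astype(int)
    red=((hh<6)|(hh>172))&(h[...,1]>140)&(h[...,2]>80)&reg
    rep("red",red); rep("redtop",red&(z>.158)&(z<.172))
    v,u=np.nonzero(red); print("red uv",u.mean(),v.mean(),u.min(),u.max(),v.min(),v.max())
E
python3 - <<'E'
import cv2
a=cv2.imread("pics/top0.png")[180:290,190:310];b=cv2.imread("pics/side0.png")[190:300,215:335]
cv2.imwrite("pics/crop0.png",cv2.resize(cv2.hconcat([a,b]),None,fx=3.3,fy=3.3,interpolation=cv2.INTER_CUBIC))
E
```

```text
top top 3438 rect [512.8  81.2 199.6 129.6  71.1] mean [510.9  76.2 130. ]
top ring 455 rect [523.9 114.   56.3  54.4   1.1] mean [524.1 113.8 180.1]
top red 53 rect [492.3  23.6  13.3  23.2  64.2] mean [492.3  24.  164.7]
top redtop 51 rect [492.5  23.9  12.7  23.1  64.5] mean [492.5  24.2 165.2]
red uv 271.9622641509434 235.0566037735849 268 275 230 239
side top 2554 rect [511.7  82.7 200.5 131.4  70.3] mean [501.4  94.5 129.7]
side ring 393 rect [522.8 115.4  55.6  53.9  18.9] mean [522.4 117.1 180. ]
side red 36 rect [492.6  23.5  16.   20.4  62.3] mean [492.1  25.3 165.5]
side redtop 36 rect [492.6  23.5  16.   20.4  62.3] mean [492.1  25.3 165.5]
red uv 289.80555555555554 206.91666666666666 286 294 204 210
```

View pics/crop0.png

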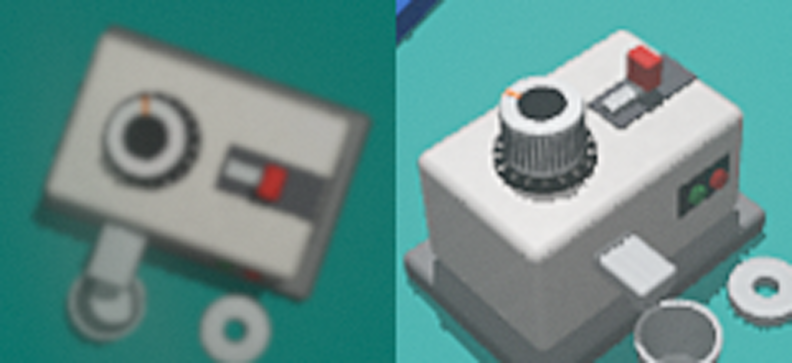

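Request:
step_arm --steps '[100,521,-474,-20,0,0,-100,100,521,-474,-20,0,0,-100,100,521,-474,-20,0,0,-100,100,521,-474,-20,0,0,-100,100,521,-474,-20,0,0,-100,100,521,-474,-20,0,0,-100,100,521,-474,-20,0,0,-100,100,521,-474,-20,0,0,-100,100,521,-474,-20,0,0,-100,100,521,-474,-20,0,0,-100]' --force 40

```text
t: 1.35
tcp_pos: [0.4944, 0.0422, 0.2401]
tcp_rot: [1.424, 2.8, -0.0]
wrist_force: [1.0, -0.8, 0.9]
grip_width: 0.088
gripper_force: 0.0
```

```bash
cat > st.py <<'E'
from h import *
from scipy.spatial.transform import Rotation as R
import sys
o=get_obs();M=R.from_rotvec(o["tcp_rot"]).as_matrix()
print("t",o["t"],"tcp",np.round(o["tcp_pos"]*1000,1),"yaw_y",round(np.degrees(np.arctan2(M[1,1],M[0,1])),2),"tilt",np.round(M[:,2],3),"F",np.round(o["wrist_force"],2),"T",np.round(o["wrist_torque"],3),"w",o["grip_width"],"gf",o["gripper_force"],"q",np.round(np.degrees(o["joint_positions"]),1))
if len(sys.argv)>3:
    g=np.array([float(a) for a in sys.argv[1:4]]); print("to goal, tool axes:",np.round(M.T@(g-o["tcp_pos"]*1000),1))
E
python3 st.py 523.4 114.8 145.5
```

```text
t 1.35 tcp [494.4  42.2 240.1] yaw_y 36.08 tilt [-0. -0. -1.] F [ 0.96 -0.84  0.87] T [-0.018 -0.148 -0.032] w 0.08803102297091003 gf 0.0 q [  1.  -10.5  84.   -0.  106.5 -35.1]
to goal, tool axes: [41.6 66.2 94.6]
```

Request:
step_arm --steps '[100,41,66,0,0,0,0,100,41,66,0,0,0,0,100,41,66,0,0,0,0,100,41,66,0,0,0,0,100,41,66,0,0,0,0,100,41,66,0,0,0,0,100,41,66,0,0,0,0,100,41,66,0,0,0,0,100,41,66,0,0,0,0,100,41,66,0,0,0,0]'

```text
t: 2.6
tcp_pos: [0.5236, 0.1121, 0.2403]
tcp_rot: [-1.429, -2.798, 0.0]
wrist_force: [0.3, 0.5, -0.4]
grip_width: 0.0878
gripper_force: 0.0
```

```bash
python3 st.py 523.4 114.8 145.5
```

```text
t 2.6 tcp [523.6 112.1 240.3] yaw_y 35.89 tilt [-0.  0. -1.] F [ 0.34  0.47 -0.42] T [-0.009 -0.113  0.031] w 0.08775633972523574 gf 0.0 q [  8.4  -4.5  78.5   0.  106.  -27.4]
to goal, tool axes: [ 2.3  1.4 94.8]
```

Request:
step_arm --steps '[100,2,1.5,25,0,0,0,100,2,1.5,50,0,0,0,100,2,1.5,75,0,0,0,100,2,1.5,94,0,0,0,100,2,1.5,94,0,0,0,20,2,1.5,94,0,0,0,20,2,1.5,94,0,0,0,20,2,1.5,94,0,0,0,20,2,1.5,94,0,0,0,20,2,1.5,94,0,0,0]' --force 40

```text
t: 3.85
tcp_pos: [0.5236, 0.1144, 0.147]
tcp_rot: [1.429, 2.797, -0.0]
wrist_force: [-3.5, -1.5, 2.7]
grip_width: 0.0556
gripper_force: 40.0
```

```bash
python3 st.py 523.4 114.8 145.5
```

```text
t 3.85 tcp [523.6 114.4 147. ] yaw_y 35.87 tilt [ 0. -0. -1.] F [-3.47 -1.49  2.68] T [-0.263  0.382 -0.007] w 0.055610332077932055 gf 40.00078082084656 q [  8.7  -4.8  88.2  -0.   96.6 -27.2]
to goal, tool axes: [0.4 0.1 1.5]
```

Request:
step_arm --steps '[20,0,0,0,0,0,5,20,0,0,0,0,0,10,20,0,0,0,0,0,15,20,0,0,0,0,0,20,20,0,0,0,0,0,25,20,0,0,0,0,0,30,20,0,0,0,0,0,34,20,0,0,0,0,0,36,20,0,0,0,0,0,36,20,0,0,0,0,0,36]'

```text
t: 5.1
tcp_pos: [0.524, 0.1145, 0.147]
tcp_rot: [2.222, 2.22, 0.001]
wrist_force: [-0.4, -1.8, 5.4]
grip_width: 0.0557
gripper_force: 40.0
```

```bash
python3 st.py
```

```text
t 5.1 tcp [524.  114.5 147. ] yaw_y -0.06 tilt [ 0.001  0.    -1.   ] F [-0.38 -1.77  5.43] T [-0.256  0.186 -0.111] w 0.05571900874422547 gf 40.0021755695343 q [ 8.7 -4.8 88.2 -0.  96.5  8.8]
```

Request:
step_arm --steps '[20,0,0,0,0,0,2,20,0,0,0,0,0,4,20,0,0,0,0,0,6,20,0,0,0,0,0,8,20,0,0,0,0,0,8,20,0,0,0,0,0,8,20,0,0,0,0,0,8,20,0,0,0,0,0,8,20,0,0,0,0,0,8,20,0,0,0,0,0,8]'

```text
t: 6.35
tcp_pos: [0.5241, 0.1144, 0.147]
tcp_rot: [2.371, 2.06, 0.002]
wrist_force: [-0.2, -1.7, 4.6]
grip_width: 0.0555
gripper_force: 40.0
```

```bash
python3 st.py
```

```text
t 6.35 tcp [524.1 114.4 147. ] yaw_y -8.03 tilt [ 0.001 -0.    -1.   ] F [-0.23 -1.74  4.57] T [-0.284  0.153  0.243] w 0.05549135409264895 gf 40.00258505344391 q [ 8.7 -4.8 88.2 -0.  96.5 16.7]
```

Request:
step_arm --steps '[20,0,0,0,0,0,1,20,0,0,0,0,0,1,20,0,0,0,0,0,1,20,0,0,0,0,0,1,20,0,0,0,0,0,1,20,0,0,0,0,0,1,20,0,0,0,0,0,1,20,0,0,0,0,0,1,20,0,0,0,0,0,1,20,0,0,0,0,0,1]'

```text
t: 7.6
tcp_pos: [0.5241, 0.1145, 0.1471]
tcp_rot: [2.388, 2.039, 0.002]
wrist_force: [0.7, -2.1, 5.8]
grip_width: 0.0555
gripper_force: 40.0
```

```bash
python3 st.py; python3 - <<'E'
from h import *
print([round(float((read_camera("top"),get_obs())[1]["wrist_torque"][2]),3) for _ in range(6)])
E
```

```text
t 7.6 tcp [524.1 114.5 147.1] yaw_y -9.02 tilt [ 0.002 -0.    -1.   ] F [ 0.71 -2.06  5.81] T [-0.35   0.159  0.318] w 0.055496782045321574 gf 40.00249207019806 q [ 8.7 -4.8 88.2 -0.  96.5 17.7]
[0.355, 0.298, 0.312, 0.32, 0.289, 0.345]
```

Request:
step_arm --steps '[20,0,0,0,0,0,-8,20,0,0,0,0,0,-16,20,0,0,0,0,0,-24,20,0,0,0,0,0,-32,20,0,0,0,0,0,-40,20,0,0,0,0,0,-48,20,0,0,0,0,0,-56,20,0,0,0,0,0,-62,20,0,0,0,0,0,-65,20,0,0,0,0,0,-65]'

```text
t: 9.15
tcp_pos: [0.5234, 0.1142, 0.147]
tcp_rot: [0.919, 3.004, -0.001]
wrist_force: [-3.8, -3.1, 6.4]
grip_width: 0.0555
gripper_force: 40.0
```

```bash
python3 st.py; python3 - <<'E'
from h import *
print([round(float((read_camera("top"),get_obs())[1]["wrist_torque"][2]),3) for _ in range(6)])
E
```

```text
t 9.15 tcp [523.4 114.2 147. ] yaw_y 55.96 tilt [-0.    -0.001 -1.   ] F [-3.76 -3.07  6.38] T [-0.328  0.349  0.029] w 0.05548045775803545 gf 40.001229643821716 q [  8.7  -4.8  88.2  -0.   96.6 -47.3]
[-0.107, -0.018, -0.023, 0.009, 0.032, -0.013]
```

Request:
step_arm --steps '[100,0,0,0,0,0,0,100,0,0,0,0,0,0,100,0,0,0,0,0,0,100,0,0,0,0,0,0,100,0,0,0,0,0,0,100,0,0,-20,0,0,0,100,0,0,-45,0,0,0,100,0,0,-70,0,0,0,100,0,0,-90,0,0,0,100,0,0,-90,0,0,0]'

```text
t: 10.7
tcp_pos: [0.5245, 0.1147, 0.2398]
tcp_rot: [0.92, 2.999, 0.004]
wrist_force: [0.1, -0.4, 0.8]
grip_width: 0.0882
gripper_force: 0.0
```

```bash
python3 st.py; python3 - <<'E'
from h import *
import numpy as np
yd=np.array([523.3-492.3,114.8-23.9]);yd/=np.hypot(*yd);print("mill y",yd,np.degrees(np.arctan2(yd[1],yd[0])))
ring=np.array([523.5,114.7]); 
for s in(-130,-97,-58): print(s,np.round(ring+yd*(s-35),1))
E
```

```text
t 10.7 tcp [524.5 114.7 239.8] yaw_y 55.89 tilt [ 0.005  0.001 -1.   ] F [ 0.1  -0.39  0.82] T [-0.038 -0.14   0.028] w 0.08821702049000783 gf 0.0 q [  8.7  -4.6  78.6   0.  105.7 -47.2]
mill y [0.32277993 0.94647405] 71.16887330621529
-130 [470.2 -41.5]
-97 [480.9 -10.2]
-58 [493.5  26.7]
```

Request:
step_arm --steps '[50,-36,-135,0,0,0,75,0,-36,-135,0,0,0,75,0,-36,-135,0,0,0,75,0,-36,-135,0,0,0,75,0,-36,-135,0,0,0,75,0,-36,-135,0,0,0,75,0,-36,-135,0,0,0,75,0,-36,-135,0,0,0,75,0,-36,-135,0,0,0,75,0,-36,-135,0,0,0,75]'

```text
t: 11.95
tcp_pos: [0.4777, -0.0174, 0.2363]
tcp_rot: [-2.558, -1.824, 0.0]
wrist_force: [0.1, 0.4, 0.2]
grip_width: 0.0005
gripper_force: 0.0
```

```bash
python3 st.py 478.3 -17.8 142; python3 - <<'E'
from h import *
for n in("top","side"):
    p,d=read_camera(n); cv2.imwrite(f"pics/{n}1.png",p[:,:,::-1])
a=cv2.imread("pics/top1.png")[180:290,190:310];b=cv2.imread("pics/side1.png")[190:300,215:335]
cv2.imwrite("pics/crop1.png",cv2.resize(cv2.hconcat([a,b]),None,fx=3.3,fy=3.3,interpolation=cv2.INTER_CUBIC))
E
```

```text
t 11.95 tcp [477.7 -17.4 236.3] yaw_y -19.0 tilt [-0.  0. -1.] F [0.09 0.44 0.19] T [-0.043 -0.075 -0.015] w 0.0005191755464783124 gf 0.0 q [ -6.2 -13.4  86.8   0.  106.5  12.8]
to goal, tool axes: [-0.2  0.7 94.3]
```

View pics/crop1.png

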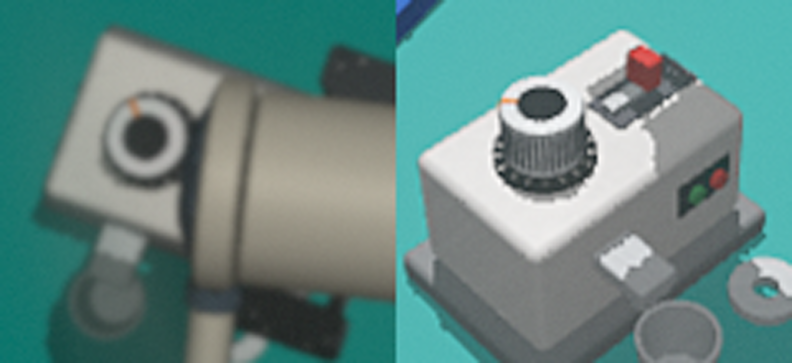

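The mark has moved about 20° anticlockwise net, which fits: 40° to contact, then 60° back. The knob is still out, at crop position (645,65).

Request:
step_arm --steps '[0,0,0,35,0,0,0,0,0,0,70,0,0,0,0,0,0.5,94,0,0,0,0,0,0.5,94,0,0,0,0,10,0.5,94,0,0,0,0,20,0.5,94,0,0,0,0,26,0.5,94,0,0,0,0,32,0.5,94,0,0,0,0,38,0.5,94,0,0,0,0,40,0.5,94,0,0,0]'

```text
t: 13.3
tcp_pos: [0.4915, 0.0204, 0.1426]
tcp_rot: [2.559, 1.822, 0.0]
wrist_force: [-0.4, -2.9, 2.5]
grip_width: 0.0004
gripper_force: 1.5
```

```bash
python3 st.py 493.5 26.7 142
```

```text
t 13.3 tcp [491.5  20.4 142.6] yaw_y -19.11 tilt [ 0. -0. -1.] F [-0.39 -2.92  2.51] T [-0.554 -0.002 -0.014] w 0.00044939422750111873 gf 1.5333270840346813 q [ -1.6 -11.7  94.9  -0.   96.8  17.5]
to goal, tool axes: [ 6.6 -0.2  0.6]
```

Contact shows about 3 N of friction. I'll push on gently to the stop.

Request:
step_arm --steps '[0,1,0,0,0,0,0,0,2,0,0,0,0,0,0,3,0,0,0,0,0,0,4,0,0,0,0,0,0,5,0,0,0,0,0,0,6,0,0,0,0,0,0,6.5,0,0,0,0,0,0,7,0,0,0,0,0,0,7,0,0,0,0,0,0,7,0,0,0,0,0]'

```text
t: 14.55
tcp_pos: [0.4929, 0.0248, 0.1424]
tcp_rot: [2.559, 1.818, -0.006]
wrist_force: [-3.8, -10.8, 4.5]
grip_width: 0.0011
gripper_force: 5.6
```

```bash
python3 st.py 493.5 26.7 142
```

```text
t 14.55 tcp [492.9  24.8 142.4] yaw_y -19.22 tilt [-0.002 -0.004 -1.   ] F [ -3.84 -10.8    4.51] T [-1.769  0.567  0.037] w 0.0010526763813677104 gf 5.641527101397514 q [ -0.9 -11.3  94.6  -0.2  96.8  18.3]
to goal, tool axes: [ 2.  -0.1  0.4]
```

The force has risen to 11 N, so the slide is at its stop. I'll press slightly more, then back away and lift.

Request:
step_arm --steps '[0,1,0,0,0,0,0,0,2,0,0,0,0,0,0,2,0,0,0,0,0,0,-4,0,0,0,0,0,0,-20,0,0,0,0,0,0,-40,0,0,0,0,0,0,-60,0,-30,0,0,0,0,-100,0,-70,0,0,0,0,-160,0,-80,0,0,0,0,-220,0,-80,0,0,0]'

```text
t: 15.8
tcp_pos: [0.4211, -0.1824, 0.2237]
tcp_rot: [2.556, 1.823, 0.003]
wrist_force: [0.9, -0.5, -1.1]
grip_width: 0.0003
gripper_force: 0.0
```

Request:
step_arm --steps '[0,-60,0,0,0,0,0,0,-120,0,0,0,0,0,0,-120,0,0,0,0,0,0,-120,0,0,0,0,0,0,-120,0,0,0,0,0,0,-120,0,0,0,0,0,0,-120,0,0,0,0,0,0,-120,0,0,0,0,0,0,-120,0,0,0,0,0,0,-120,0,0,0,0,0]'

```text
t: 17.05
tcp_pos: [0.3823, -0.2944, 0.2224]
tcp_rot: [2.559, 1.822, 0.0]
wrist_force: [-0.2, 0.4, 0.1]
grip_width: 0.0001
gripper_force: 0.0
```

```bash
python3 st.py; python3 - <<'E'
from h import *
for n in("top","side"):
    p,d=read_camera(n); c=calibration(n);P=cloud(c,d); z=P[...,2]
    cv2.imwrite(f"pics/{n}2.png",p[:,:,::-1])
    reg=(d>0)&(abs(P[...,0]-.51)<.1)&(abs(P[...,1]-.08)<.1)
    h=cv2.cvtColor(p,cv2.COLOR_RGB2HSV); hh=h[...,0].astype(int)
    m=((hh<6)|(hh>172))&(h[...,1]>140)&(h[...,2]>80)&reg&(z>.158)&(z<.172)
    q=P[m]; print(n,len(q),cv2.minAreaRect((q[:,:2]*1000).astype(np.float32)),"moved",((q[:,:2].mean(0)*1000-([492.5,24.2] if n=="top" else [492.1,25.3]))@[.326,.945]))
a=cv2.imread("pics/top2.png")[180:290,190:310];b=cv2.imread("pics/side2.png")[190:300,215:335]
cv2.imwrite("pics/crop2.png",cv2.resize(cv2.hconcat([a,b]),None,fx=3.3,fy=3.3,interpolation=cv2.INTER_CUBIC))
E
```

```text
t 17.05 tcp [ 382.3 -294.4  222.4] yaw_y -19.11 tilt [ 0.  0. -1.] F [-0.17  0.44  0.06] T [-0.07  -0.001 -0.054] w 7.612716840420556e-05 gf 0.0 q [-41.6 -12.9  87.9   0.  105.  -22.5]
top 54 ((498.732177734375, 42.336952209472656), (13.227746963500977, 21.63111686706543), 71.59942626953125) moved 18.922678635066443
side 34 ((498.9420166015625, 43.43226623535156), (13.313652038574219, 20.859596252441406), 63.21349334716797) moved 19.40767140624506
```

View pics/crop2.png

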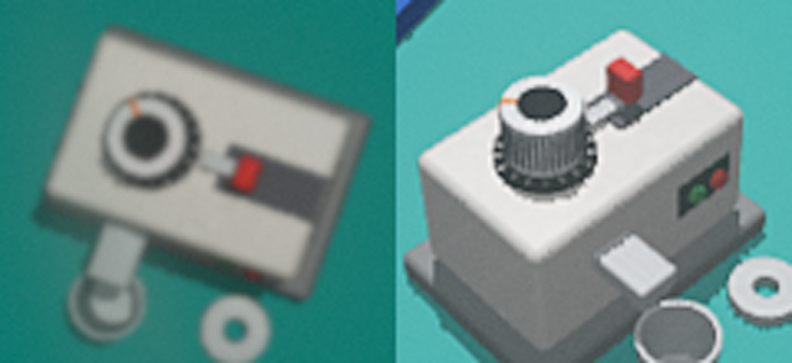

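The red knob at crop position (625,80) has slid in until its tongue meets the collar. It moved about 19 mm and now sits about 76 mm from the ring axis, against 75 mm for fully in. The ring mark has not moved since the back-off.

```bash
python3 -c "
from bench import *
print(job_done())"
```

```text
the job is handed in; nothing more can be done
None
```

I felt the discs meet about 40° in and pressed them to about 0.32 N m. I then backed the ring off three clicks, released it, pushed the lock slide to its stop and handed the job in. The hand-in returned no verdict.

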